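# Slide the lamp supply back into its bay

## Robot

A 6-joint arm with a two-finger parallel gripper is mounted at the origin on the work surface. World frame = base frame: x ahead of the robot, y to its left, z up, the work surface at z = 0. Lengths are in mm, angles in rad, forces in N, time in s.
With the tool pointing down it reaches from about 350 to 875 mm from the base axis. Payload 4.2 kg.
Tool frame: the origin (TCP) lies midway between the tips of the shut fingers; the grasp point (between the pads) lies 19 mm behind it; z points along the fingers, y is the line along which they close (so a half turn about z gives the same grasp; the last joint's range is limited). The gripper opens to 85 mm and grips with 20 to 120 N. Pads are 22 mm wide; open, the fingers measure 114 mm over their backs; the gripper's body (76 mm by 85 mm) begins 54 mm behind the grasp point. The pads swing forward as they close: fully open they stand 13 mm farther back than shut.
Start: joints at [1.4, 0.385, 0.008, 0, -1.194, -0.259], TCP at [260.397, 568.148, 231.312] pointing down, gripper open.
Joint ranges: [-3.14, 3.14], [-1.21, 2.06], [-1.07, 1.41], [-3.16, 2.05], [-2.99, -0.16], [-3.1, 3.1]. Speed limits (rad/s): [2.79, 2.79, 3.14, 3.14, 3.14, 3.14].

## Interface

Orientations are given as a unit quaternion [x, y, z, w].
In Python, from bench import read_state, get_image, job_done gives the robot as it stands.
- The arm moves only by the shell command python3 -m jog 'ROWS'. ROWS is JSON, a list of rows, each a list of 3 entries, a list of its own where there are three numbers: the shift along the world's x, y, z scaled (see below), then the turn, a rotation vector about the world's x, y, z scaled (see below), then the gripper's target within -1 to 1 (shut at 1, half-way at 0, fully open at -1). In form: [[[x, y, z], [wx, wy, wz], claw], ...]. A call has 1 to 20 rows; each row is the pose to reach, as a shift and turn from the pose commanded when the call began; what a row does not reach only later rows make up. The controller multiplies each number of a shift by 10 cm and each number of a turn by 120 degrees. A row lasts 1/10 s, in which the tool goes at most 50 mm and 8.59 degrees, less where a joint would pass 70% of its speed; a pose out of reach is approached as far as the arm can. A call with a number of a shift or a turn outside -1 to 1 is refused whole. A call with a gripper value outside its range is refused whole. The fingers move at their own pace and stop on an object; the grip force is fixed at half the most. Time passes only in rows, so rows that repeat a pose let the fingers close. It gives the time, the measured TCP pose, the force, the opening and the grip force at its end, in the units of the state.
- read_state(): the state, without advancing time (a new reading comes with each control period).
- get_image(name): name is "scene" or "top"; returns a dict with "frame" (480x640x3 uint8, red, green, blue), "range_z" (480x640 float32, mm along the optical axis (not along the pixel's ray), 0 where there is no reading), "fx", "fy", "cx", "cy" (pixels), "R" (3x3) and "t" (3): a world point X has camera coordinates R X + t. Camera axes: x right, y down, z forward; pixel columns grow to the right and rows downward; lengths in mm; the calibration is good to about 2 mm. A picture is of the moment at which its call begins.
- job_done(): hands the job in; it is judged then, once.
The state is a dict: "clock": time; "joints": joint angles; "joint_vel": joint speeds; "joint_efforts": joint torques, N m; "position": TCP position; "ee_rot": TCP orientation; "contact_force": force on the tool from outside, world axes, zero at the start; "wrist_torque": the same for the moment, N m; "gripper_width": finger opening in mm; "grasp_force": force on a finger pad.
Only numpy, scipy, OpenCV 4.12 (cv2) and the standard library are available. Lean on these libraries where they do the work, as an engineer would, in place of code of your own. Each camera call takes 0.05 s, during which the arm holds its last target. There are 200 camera calls.

## Task

Push the microscope's tall lamp supply back into the free bay between the two lower instruments, until its back meets the cable trunking and it stands square in the row. It is heavy and stands on grippy rubber feet, so push only on its dark base, low down, with the fingertips or the outside of the fingers: let it slide without tipping, never take it by its tower or handle, and never lift it. Leave its two neighbours and the small things on the bench where they are.

Things in the scene. Friction and masses are not known exactly. Their poses are not given: they have to be found in the camera images.
- supply: the lamp supply: a dark base 130 mm deep (x), 150 mm wide (y), 60 mm high on four 10 mm rubber feet, with a heavy grey tower on its rear part; 2.2 kg in all, the tallest of the three instruments. Sliding it steadily takes 8 to 17 N; pushed higher than about 58 to 87 mm it tips over its back feet. Origin: centre of the underside, at bench level; x points to its back, away from the robot, y left, z up
- supply_front (a point): the middle of the flat front of the supply's dark base, facing the robot: 65 mm ahead of the supply's centre, 35 mm above the bench; push on this face. It is 150 mm wide and reaches from 10 to 60 mm above the bench. Behind it the base's flat top forms a deck 50 mm deep in front of the tower. Axes as the supply's
- supply_cover: the tower, the supply's grey upper part, fixed on the base: 80 mm deep, 150 mm wide, from 60 to 230 mm above the bench, flush with the base at the back and sides, its front 50 mm behind the base's front; a carrying handle (12 mm thick, 100 mm long) across its top up to 266 mm, a knob 16 mm out of its front at 188 mm height. Origin as the supply's. Not to be touched
- trunking: white cable trunking fixed along the back of the bench, 1200 mm long, 55 mm deep, 105 mm high. Origin: at bench level, midway along its front face, which is its plane x = 0; x points away from the robot, y left. A gas mixer (190 mm high) and a heat block (95 mm high) stand fixed against its left and right ends, 490 mm from the middle
- bay (a point): where the supply's origin belongs: at bench level in the middle of the free bay, 65 mm in front of the trunking's face, axes as the trunking's. The bay is 190 mm wide between the neighbours, leaving 20 mm on each side of the supply; with the supply home its base stands out 27 mm further to the front than they do
- tall_unit: neighbour instrument, a box 100 mm deep (x), 150 mm wide (y), 140 mm high, 3 kg, loose on rubber feet, 3 mm clear of the trunking, beside the bay on the left or the right; origin: centre of its underside
- low_unit: the other neighbour, 100 mm deep, 150 mm wide, 95 mm high, 3 kg, on the opposite side of the bay; origin: centre of its underside
- oil_bottle: small amber bottle, 32 mm across, 70 mm high, standing in front of the left neighbour; origin: centre of its underside
- screwdriver: screwdriver lying in front of the right neighbour, 140 mm long, handle 26 mm thick; origin: under its middle
- lens_can: capped round lens container, 42 mm across, 63 mm high, standing on top of the taller neighbour; origin: centre of its underside
- slide_box: flat closed slide box 75 x 100 x 35 mm on the bench to the right; origin: centre of its underside
- dish_stack: stack of three clear dishes, 92 mm across, 48 mm high, to the left; origin: centre of its underside
- remote: blue two-handed remote of the micromanipulator, 105 x 175 mm, 54 mm high at its dials, to the left near the robot; origin: centre of its underside

How it is judged (in metres and radians):
At the end, for the whole second after the job is handed in: the supply stands upright and at rest on its feet, its back less than 10 mm from the trunking, its centre within 25 mm of the middle of the bay and turned less than 0.08 rad from the trunking; its neighbours are within 12 mm and the small things within 30 mm of where they began (x of supply in the frame of trunking above -0.075 m and y of supply in the frame of trunking between -0.025 and 0.025 m and angle between the x axis of supply and the x axis of trunking, either way round below 0.08 rad and angle between supply's own z axis and vertical below 0.03 rad and height (world z) of supply below 0.004 m and linear speed of supply below 0.01 m/s and angular speed of supply below 0.05 rad/s and distance of each of oil_bottle, screwdriver, slide_box, dish_stack, remote, lens_can from where it was at the start of the episode below 0.03 m and distance of each of tall_unit, low_unit from where it was at the start of the episode below 0.012 m); the robot touches nothing.
It fails at once if the supply tips (more than 0.10 rad) (angle between supply's own z axis and vertical above 0.1 rad).
It fails at once if the supply is lifted or carried (10 mm) (height (world z) of supply above 0.01 m).
It fails at once if the fingers touch the supply's tower or handle (more than 2 N), or any other part of the robot presses on the supply (more than 5 N) (contact force between the fingers and supply_cover above 2 N or contact force between the arm and supply above 5 N).
It fails at once if a neighbouring instrument is shifted more than 12 mm (distance of any of tall_unit, low_unit from where it was at the start of the episode above 0.012 m).
It fails at once if a bystander is moved more than 30 mm (distance of any of oil_bottle, screwdriver, slide_box, dish_stack, remote, lens_can from where it was at the start of the episode above 0.03 m).
It also fails if it takes over 48 s, if anything falls off the work surface, if the arm or the gripper's body presses on something with over 40 N, if the wrist force passes 120 N, or if a joint passes its speed limit or range.

## Working session

There is one attempt and no reset: what is moved stays moved. The work goes in short steps, Python scripts to look and compute and a shell command to move; the robot and the scene stay as the last step left them, time stands still between calls to the robot, and variables do not carry over. Pictures are saved under pics/ and viewed, at most 10 in all, crops included, and the job is handed in when it is done.

```bash
mkdir -p pics; python3 - <<'E'
from bench import *
import cv2,numpy as np
for n in("scene","top"):
    g=get_image(n); cv2.imwrite(f"pics/{n}0.png",g["frame"][:,:,::-1]); np.savez(f"{n}0.npz",**g)
    print(n,g["fx"],g["cx"],g["cy"],np.round(g["R"],3).tolist(),g["t"])
s=read_state();print(s)
E
```

```text
scene 470.90346595814566 316.45192075809194 240.19015140033682 [[-0.038, 0.999, 0.019], [0.796, 0.041, -0.605], [-0.605, -0.008, -0.796]] [   7.67952596 -415.4348863  1485.68104896]
top 471.48023418347714 321.19180048399636 226.80222987320377 [[-0.077, -0.997, 0.003], [-0.975, 0.075, -0.209], [0.208, -0.019, -0.978]] [  54.59335607  607.1994992  1052.722078  ]
{'clock': 0.1, 'joints': array([ 1.39959663e+00,  3.85475527e-01,  6.76330286e-03, -4.31263578e-04,
       -1.19399529e+00, -2.58548872e-01]), 'joint_vel': array([ 0.00032897, -0.00049234,  0.0015258 ,  0.00223903, -0.00030998,
       -0.00067719]), 'joint_efforts': array([-1.08444419e-03, -3.93319917e+01,  1.88928813e+01,  4.19802412e+00,
       -2.59875800e-03,  7.87309716e-06]), 'position': array([260.19874364, 567.69010757, 230.33433686]), 'ee_rot': array([ 9.76985780e-01, -2.13302208e-01, -1.58515563e-04,  9.63432398e-04]), 'contact_force': array([ 0.07463421, -0.58151654,  0.50226103]), 'wrist_torque': array([-0.04311203, -0.01764373,  0.03832836]), 'grasp_force': 0.0, 'gripper_width': 85.64669033453957}
```

View pics/scene0.png

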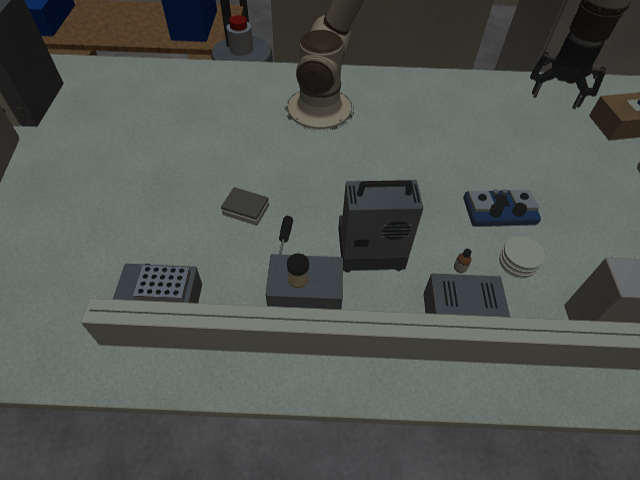

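View pics/top0.png

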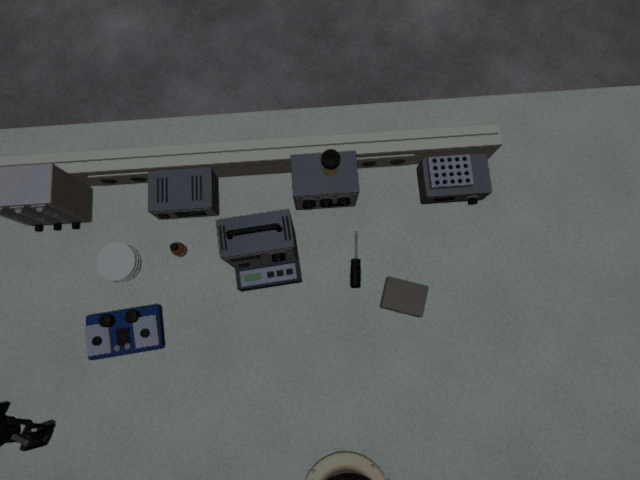

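The scene view (from behind the trunking) shows the supply at about (380,225), ahead of the gap between the units at (305,280) and (467,295). In the top view the supply tower top is at about (256,235), the deck at (270,275). The bay lies between the units at (183,193) and (325,180), the bottle is at (177,249) and the screwdriver at (355,260).

```bash
cat > h.py <<'E'
import numpy as np,cv2
def cloud(g):
    z=g["range_z"].astype(float); v,u=np.mgrid[:480,:640]
    c=np.stack([(u-g["cx"])/g["fx"]*z,(v-g["cy"])/g["fy"]*z,z],-1)
    w=(c-g["t"])@g["R"]; w[z==0]=np.nan
    return w
def rect(w,box,zr):
    x0,y0,x1,y1=box; p=w[y0:y1,x0:x1].reshape(-1,3)
    p=p[(p[:,2]>zr[0])&(p[:,2]<zr[1])]
    if len(p)<5: return None
    r=cv2.minAreaRect(p[:,:2].astype(np.float32))
    lo=np.percentile(p,1,axis=0);hi=np.percentile(p,99,axis=0)
    return len(p),np.round(r[0],1),np.round(r[1],1),round(r[2],2),np.round(lo),np.round(hi)
E
python3 - <<'E'
from h import *
T=cloud(np.load("top0.npz"));S=cloud(np.load("scene0.npz"))
for n,w,b,z in [("bench",T,(420,330,600,420),(-20,20)),("tower",T,(205,200,305,300),(222,238)),("deck",T,(205,200,310,300),(52,68)),
 ("low/left",T,(140,155,225,225),(85,150)),("right",T,(285,140,365,215),(130,147)),("trunk",T,(225,130,290,185),(98,112)),("trunkall",T,(100,120,505,200),(100,110)),
 ("towerS",S,(330,170,430,280),(222,238)),("leftS",S,(420,265,512,318),(80,150)),("rightS",S,(260,240,350,308),(130,147)),("trunkS",S,(85,295,560,360),(98,112)),
 ("bottle",T,(165,238,190,262),(15,80)),("driver",T,(345,225,365,292),(6,40)),("slide",T,(375,270,435,322),(20,45)),("remote",T,(80,295,170,365),(15,70)),("dish",T,(90,235,148,290),(20,60))]:
    print(n,rect(w,b,z))
# trunk front edge: min x per column at trunk height in top view
for nm,w,rng in(("T",T,(222,290)),("T2",T,(365,415)),("T3",T,(95,145))):
  P=[]
  for u in range(*rng):
    p=w[110:200,u]; p=p[(p[:,2]>99)&(p[:,2]<112)]
    if len(p): P.append(p[p[:,0].argmin(),:2])
  P=np.array(P); print(nm,P.mean(0),np.polyfit(P[:,1],P[:,0],1))
  P=[]
  for u in range(*rng):
    p=w[110:200,u]; p=p[(p[:,2]>25)&(p[:,2]<80)]
    if len(p): P.append(np.median(p,axis=0)[:2])
  P=np.array(P)
  if len(P): print(" face",P.mean(0),np.polyfit(P[:,1],P[:,0],1))
# supply base front
p=T[285:292,235:305].reshape(-1,3); p=p[(p[:,2]>15)&(p[:,2]<55)]; print(len(p),p.mean(0) if len(p) else 0)
E
```

```text
bench (16138, array([ 236.1, -412.5]), array([440.4, 201.8]), 85.59, array([ 132., -621.,   -5.]), array([ 342., -199.,    5.]))
tower (2603, array([572.6, 144.9]), array([ 81.9, 150.2]), 4.35, array([530.,  71., 224.]), array([614., 218., 234.]))
deck (1471, array([581.6, 172.8]), array([231.7, 211.7]), 85.28, array([480.,  64.,  54.]), array([670., 262.,  66.]))
low/left (3861, array([732.4, 327.7]), array([201.3, 135.4]), 86.12, array([670., 231.,  86.]), array([801., 417., 109.]))
right (2475, array([717.9,  -7.9]), array([103.1, 150.5]), 0.08, array([668., -81., 132.]), array([766.,  66., 145.]))
trunk (1456, array([798.8, 145.3]), array([153.2,  57.5]), 89.09, array([772.,  71.,  99.]), array([826., 221., 110.]))
trunkall (8527, array([744.5,  39.3]), array([953.9, 166.5]), 89.54, array([ 769., -428.,  101.]), array([826., 506., 109.]))
towerS (1886, array([572. , 145.7]), array([ 83. , 149.9]), 4.95, array([533.,  72., 223.]), array([616., 219., 233.]))
leftS (3196, array([724.4, 316. ]), array([113.4, 184.2]), 0.05, array([670., 240.,  87.]), array([778., 406., 106.]))
rightS
[... 572 characters left out ...]
array([ 479., -123.,   40.]))
remote (3489, array([404.9, 485.2]), array([105.1, 175.2]), 5.01, array([351., 399.,  20.]), array([458., 567.,  57.]))
dish (1300, array([567.8, 497.2]), array([91.5, 90.8]), 24.09, array([524., 453.,  26.]), array([611., 540.,  53.]))
T [772.20204447 150.5659054 ] [6.59619360e-03 7.71208883e+02]
 face [772.34284567 157.33868758] [5.95673911e-03 7.71405620e+02]
T2 [ 770.64051657 -166.53280328] [2.91161081e-03 7.71125395e+02]
 face [ 766.11160028 -173.0014617 ] [-5.21432556e-03  7.65209514e+02]
T3 [773.70446191 469.00751672] [1.31224983e-02 7.67549912e+02]
 face [769.15757208 488.30965485] [6.7752345e-03 7.6584916e+02]
61 [481.17151468 167.35914136  34.39761742]
```

```bash
python3 - <<'E'
import cv2
a=cv2.imread("pics/top0.png")[130:305,140:380]
cv2.imwrite("pics/crop0.png",cv2.resize(a,None,fx=3.3,fy=3.3,interpolation=cv2.INTER_CUBIC))
E
```

```text
(no output)
```

View pics/crop0.png

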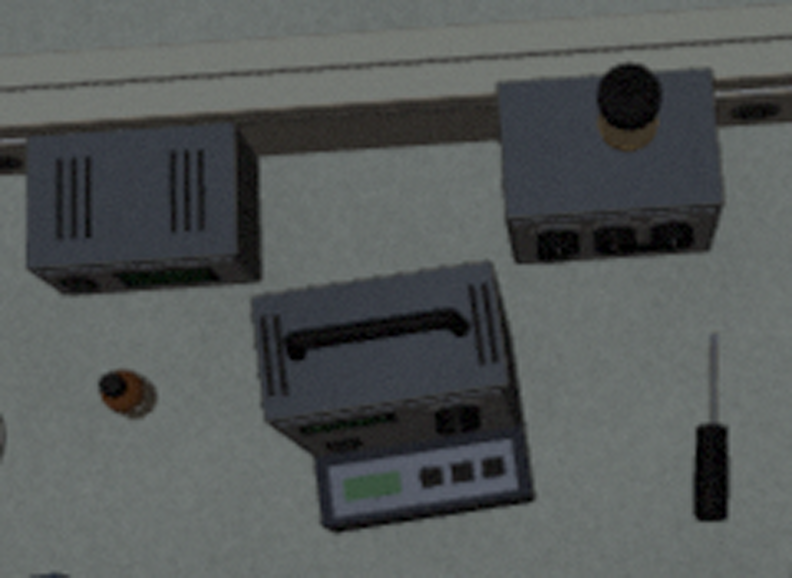

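```bash
cat >> h.py <<'E'
from scipy.spatial.transform import Rotation as Ro
def turn(q,yaw,tilt):
    "turn (in 120 deg units) from TCP rotation q to: closing line along y turned by yaw, fingers leaning forward by tilt"
    out=[]
    for k in(1,-1):
        y=np.array([-np.sin(yaw),np.cos(yaw),0])*k; z=np.array([np.sin(tilt)*np.cos(yaw),np.sin(tilt)*np.sin(yaw),-np.cos(tilt)])
        D=Ro.from_matrix(np.stack([np.cross(y,z),y,z],1))
        out.append((D*Ro.from_quat(q).inv()).as_rotvec()/np.radians(120))
    return min(out,key=np.linalg.norm)
E
python3 - <<'E'
from h import *
from bench import read_state
T=cloud(np.load("top0.npz"));S=cloud(np.load("scene0.npz"))
for n,w,b in(("T",T,(140,155,225,225)),("S",S,(400,255,520,322))):
    p=w[b[1]:b[3],b[0]:b[2]].reshape(-1,3); p=p[(p[:,2]>85)&(p[:,2]<105)&(p[:,0]<760)&(p[:,0]>660)]
    print(n,cv2.minAreaRect(p[:,:2].astype(np.float32)),np.percentile(p[:,1],[0,1,50,99,100]))
p=T[140:215,285:365].reshape(-1,3);p=p[(p[:,2]>130)&(p[:,2]<147)];print(np.percentile(p[:,1],[0,1,50,99,100]))
s=read_state();print(turn(s["ee_rot"],0.08,0.3))
E
```

```text
T ((714.0670776367188, 331.5294494628906), (150.48489379882812, 91.8213119506836), 89.99259948730469) [256.28458676 257.36229823 330.94108055 405.12207318 406.77740668]
S ((713.8155517578125, 332.94451904296875), (92.26618957519531, 150.21299743652344), 0.0014281817711889744) [257.83842613 258.67226316 331.65564754 406.35322258 408.05143297]
[-83.14678227 -81.05378888   2.16255791  65.72961552  67.29654623]
[-0.02427505 -0.14269944  0.24175915]
```

```bash
python3 -m jog '[[[0,-0.5,0],[0,0,0],-1],[[0,-1,0],[0,0,0],-1],[[0,-1,0],[0,0,0],-1]]'; python3 -m jog '[[[0,-0.5,0],[0,0,0],-1],[[0.2,-1,0],[0,0,0],-1],[[0.2,-1,0],[0,0,0],-1]]'
```

```text
clock: 0.4
position: [259.5, 461.4, 230.0]
ee_rot: [0.977, -0.214, -0.001, 0.003]
contact_force: [0.7, 0.2, 0.3]
gripper_width: 85.6
grasp_force: 0.0
clock: 0.7
position: [280.5, 363.9, 231.3]
ee_rot: [0.977, -0.215, -0.0, 0.001]
contact_force: [0.3, 0.3, 0.3]
gripper_width: 85.3
grasp_force: 0.0
```

```bash
python3 -m jog '[[[0.3,-0.4,0],[-0.006,-0.036,0.06],-1],[[0.5,-0.8,0],[-0.012,-0.07,0.12],-1],[[0.7,-1,0],[-0.018,-0.107,0.18],-1],[[0.7,-1,0],[-0.024,-0.143,0.242],-1],[[0.7,-1,0],[-0.024,-0.143,0.242],-1]]'; python3 -m jog '[[[0.2,-0.5,-0.3],[0,0,0],-1],[[0.5,-1,-0.6],[0,0,0],-1],[[0.65,-1,-1],[0,0,0],-1],[[0.65,-1,-1],[0,0,0],-1]]'; python3 - <<'E'
from h import *; from bench import *
s=read_state();print(s["joints"],s["position"],Ro.from_quat(s["ee_rot"]).as_matrix().round(3).tolist(),turn(s["ee_rot"],.08,.3))
E
```

```text
clock: 1.2
position: [349.4, 265.9, 230.2]
ee_rot: [0.988, 0.041, 0.149, -0.006]
contact_force: [0.6, -0.5, -0.3]
gripper_width: 85.4
grasp_force: 0.0
clock: 1.6
position: [415.6, 165.6, 128.1]
ee_rot: [0.988, 0.037, 0.147, -0.005]
contact_force: [1.2, -0.7, 0.1]
gripper_width: 85.8
grasp_force: 0.0
[ 0.83626687  0.07556861 -0.92415118  0.53319328 -0.40660721  0.3344637 ] [415.62999639 165.60572413 128.07558529] [[0.954, 0.075, 0.29], [0.071, -0.997, 0.021], [0.291, 0.001, -0.957]] [ 0.0004878  -0.00240321  0.00258993]
```

```bash
python3 -m jog '[[[0.1,-0.32,-0.4],[0,0,0],-1],[[0.1,-0.32,-0.8],[0,0,0],-1],[[0.1,-0.32,-1],[0,0,0],-1],[[0.1,-0.32,-1],[0,0,0],-1],[[0.1,-0.32,-1],[0,0,0],-1]]';  python3 - <<'E'
from h import *; from bench import *
s=read_state();print(s["joints"],s["position"],turn(s["ee_rot"],.08,.3))
g=get_image("top");a=g["frame"][180:360,180:360,::-1]
cv2.imwrite("pics/t1.png",cv2.resize(a,None,fx=3.3,fy=3.3,interpolation=cv2.INTER_CUBIC))
E
```

```text
clock: 2.1
position: [430.5, 141.9, 65.6]
ee_rot: [0.991, 0.038, 0.131, 0.002]
contact_force: [0.6, 0.3, -0.6]
gripper_width: 85.4
grasp_force: 0.0
[ 0.5894833   0.20159636 -1.06494325  1.04749438 -0.16154317  0.03159884] [430.47438548 141.93556459  65.60248994] [ 0.00800211 -0.0174814   0.002711  ]
```

View pics/t1.png

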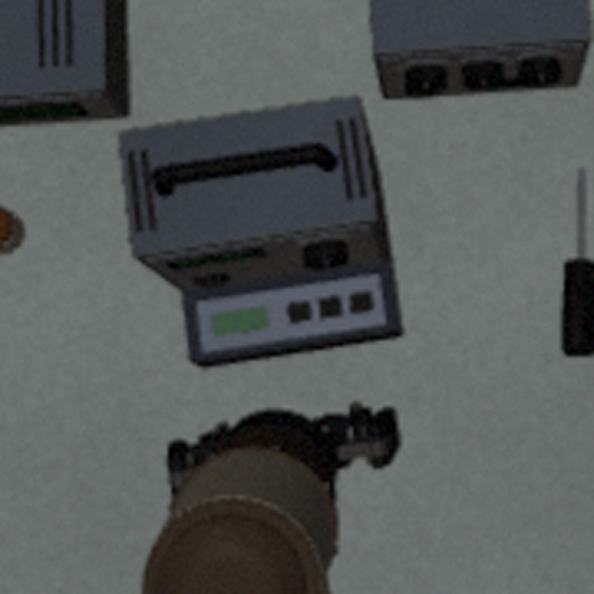

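The top view shows the gripper just short of the supply's front face (face at crop y≈350, fingers at y≈440). The arm is at joint limits, so I'll rise a little and lean less.

```bash
python3 - <<'E'
from h import *; from bench import *
s=read_state();print(turn(s["ee_rot"],.08,.12))
E
python3 -m jog '[[[0,0,0.3],[0,0,0],-1],[[0,0,0.3],[-0.003,0.035,0],-1],[[0,-0.05,0.3],[0.0,0.07,0.002],-1],[[0,-0.05,0.3],[0,0.07,0.003],-1]]'; python3 - <<'E'
from h import *; from bench import *
s=read_state();print(s["joints"],s["position"],turn(s["ee_rot"],.08,.12))
E
```

```text
[0.0009197  0.06868847 0.00165667]
clock: 2.55
position: [431.7, 135.6, 97.1]
ee_rot: [0.997, 0.041, 0.065, 0.001]
contact_force: [1.7, -1.2, -0.2]
gripper_width: 85.2
grasp_force: 0.0
[ 0.71941373  0.19787204 -0.72933735  0.15948198 -0.5491035   0.80085977] [431.72207535 135.64840954  97.09804481] [ 0.00308327  0.00492982 -0.00058732]
```

```bash
python3 -m jog '[[[0,0,-0.3],[0,0,0],-1],[[0,0,-0.5],[0,0,0],-1],[[0,0,-0.65],[0,0,0],-1],[[0,0,-0.72],[0,0,0],-1],[[0,0,-0.72],[0,0,0],-1]]'; python3 - <<'E'
from h import *; from bench import *
s=read_state();print(s["joints"],s["position"],turn(s["ee_rot"],.08,.12))
E
```

```text
clock: 3.05
position: [432.3, 133.5, 23.7]
ee_rot: [0.997, 0.04, 0.066, 0.004]
contact_force: [-0.1, -0.6, 0.6]
gripper_width: 85.5
grasp_force: 0.0
[ 0.70388471  0.33767879 -0.85864597  0.30887223 -0.2885199   0.65430278] [432.27084783 133.50030046  23.66191368] [0.00564734 0.00560271 0.00038473]
```

```bash
python3 -m jog '[[[0.05,0.004,0],[0,0,0],-1],[[0.1,0.008,0],[0,0,0],-1],[[0.15,0.012,0],[0,0,0],-1],[[0.2,0.016,0],[0,0,0],-1],[[0.25,0.02,0],[0,0,0],-1],[[0.28,0.022,0],[0,0,0],-1],[[0.31,0.025,0],[0,0,0],-1],[[0.34,0.027,0],[0,0,0],-1],[[0.37,0.03,0],[0,0,0],-1],[[0.40,0.032,0],[0,0,0],-1],[[0.43,0.034,0],[0,0,0],-1],[[0.46,0.037,0],[0,0,0],-1],[[0.48,0.038,0],[0,0,0],-1],[[0.5,0.04,0],[0,0,0],-1]]'; cat > m.py <<'E'
from h import *; from bench import *
import sys
s=read_state();print("joints",s["joints"].round(2),s["position"].round(1),s["contact_force"].round(1),s["wrist_torque"].round(2))
for n,b in(("top",(150,110,340,330)),("scene",(320,120,460,330))):
    g=get_image(n);w=cloud(g);r=rect(w,b,(222,238));print(n,r[:4])
    if n=="top" and len(sys.argv)>1: cv2.imwrite(sys.argv[1],cv2.resize(g["frame"][110:340,140:400,::-1],None,fx=2.5,fy=2.5,interpolation=cv2.INTER_CUBIC))
E
python3 m.py pics/t2.png
```

```text
clock: 4.45
position: [476.8, 134.0, 22.6]
ee_rot: [0.997, 0.04, 0.061, 0.007]
contact_force: [-25.1, 5.7, 16.8]
gripper_width: 85.1
grasp_force: 11.9
joints [ 0.65  0.4  -0.72  0.23 -0.37  0.8 ] [476.8 134.   22.6] [-25.1   5.7  16.8] [2.01 6.26 0.69]
top (2600, array([538.8, 141.6]), array([154.7, 150.3]), 4.58)
scene (2118, array([534.6, 142.5]), array([163.7, 150.7]), 3.69)
```

View pics/t2.png

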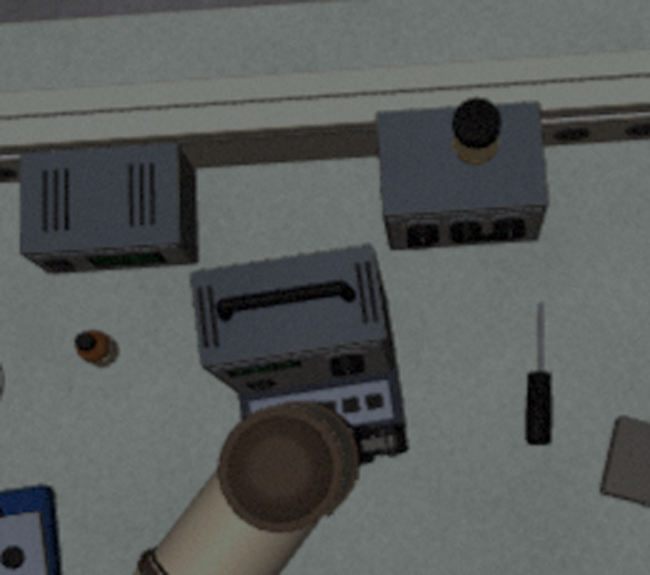

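The view shows fingers against the base's front face, hand over the deck clear of the tower (tower front at crop y≈365); the supply is still turned slightly. I'll fix the measurement so the hand is excluded and keep pushing.

```bash
cat > m.py <<'E'
from h import *; from bench import *
import sys
s=read_state();print("joints",s["joints"].round(2),s["position"].round(1),s["contact_force"].round(1),s["wrist_torque"].round(2),"turn0",turn(s["ee_rot"],0,.12).round(3))
xm=float(sys.argv[2]) if len(sys.argv)>2 else s["position"][0]+42
for n,b in(("top",(150,110,340,330)),("scene",(320,120,460,330))):
    g=get_image(n);w=cloud(g);p=w[b[1]:b[3],b[0]:b[2]].reshape(-1,3)
    p=p[(p[:,2]>222)&(p[:,2]<238)&(p[:,0]>xm)]
    r=cv2.minAreaRect(p[:,:2].astype(np.float32));a=r[2];wh=r[1]
    if a>45:a-=90;wh=wh[::-1]
    a=np.radians(a);t=np.array([np.cos(a),np.sin(a)])
    # origin from rear edge of the tower top
    c=np.array(r[0])+t*(wh[0]/2-65.7)
    print(n,"origin",c.round(1),"yaw",a.round(3),"size",np.round(wh,1))
    if n=="top" and len(sys.argv)>1 and sys.argv[1]!="-": cv2.imwrite(sys.argv[1],cv2.resize(g["frame"][110:340,140:400,::-1],None,fx=2.5,fy=2.5,interpolation=cv2.INTER_CUBIC))
E
python3 -m jog '[[[0.03,0.002,0],[0,0,0],-1],[[0.06,0.005,0],[0,0,0],-1],[[0.09,0.007,0],[0,0,0],-1],[[0.12,0.01,0],[0,0,0],-1],[[0.15,0.012,0],[0,0,0],-1],[[0.18,0.014,0],[0,0,0],-1]]'; python3 m.py
```

```text
clock: 5.15
position: [491.5, 132.8, 22.1]
ee_rot: [0.998, 0.039, 0.057, 0.009]
contact_force: [-28.6, 2.0, 22.4]
gripper_width: 85.4
grasp_force: 13.9
joints [ 0.63  0.42 -0.68  0.2  -0.4   0.84] [491.5 132.8  22.1] [-28.6   2.   22.4] [0.69 7.03 0.29] turn0 [ 0.011 -0.003 -0.036]
top origin [565.  140.9] yaw 0.084 size [ 82.  150.7]
scene origin [565.6 141.8] yaw 0.078 size [ 83.  149.7]
```

```bash
python3 -m jog '[[[0.04,0.02,0.01],[0,0,0],-1],[[0.08,0.04,0.02],[0,0,0],-1],[[0.12,0.06,0.02],[0,0,0],-1],[[0.16,0.07,0.02],[0,0,0],-1],[[0.2,0.08,0.02],[0,0,0],-1],[[0.24,0.09,0.02],[0,0,0],-1],[[0.28,0.1,0.02],[0,0,0],-1],[[0.32,0.11,0.02],[0,0,0],-1],[[0.36,0.12,0.02],[0,0,0],-1],[[0.4,0.13,0.02],[0,0,0],-1]]'; python3 m.py
```

```text
clock: 6.25
position: [530.8, 144.5, 22.1]
ee_rot: [0.998, 0.036, 0.055, 0.01]
contact_force: [-18.0, -4.1, 8.0]
gripper_width: 85.2
grasp_force: 9.0
joints [ 0.6   0.47 -0.56  0.17 -0.47  0.9 ] [530.8 144.5  22.1] [-18.   -4.1   8. ] [-1.12  4.83 -0.43] turn0 [ 0.012 -0.005 -0.034]
top origin [604.7 151.8] yaw 0.075 size [ 81.8 150.3]
scene origin [606.7 153.3] yaw 0.07 size [ 83.7 149.7]
```

```bash
python3 -m jog '[[[0.04,0.015,0],[0,0,-0.003],-1],[[0.08,0.03,0],[0,0,-0.006],-1],[[0.12,0.04,0],[0,0,-0.009],-1],[[0.16,0.05,0],[0,0,-0.012],-1],[[0.2,0.06,0],[0,0,-0.015],-1],[[0.24,0.07,0],[0,0,-0.018],-1],[[0.28,0.08,0],[0,0,-0.021],-1],[[0.32,0.09,0],[0,0,-0.024],-1],[[0.36,0.1,0],[0,0,-0.027],-1],[[0.4,0.11,0],[0,0,-0.03],-1],[[0.44,0.12,0],[0,0,-0.033],-1],[[0.48,0.13,0],[0,0,-0.036],-1]]'; python3 m.py pics/t3.png
```

```text
clock: 7.55
position: [579.5, 159.0, 22.2]
ee_rot: [0.998, -0.0, 0.056, 0.012]
contact_force: [-17.6, -1.9, 6.5]
gripper_width: 85.3
grasp_force: 8.5
joints [ 0.58  0.53 -0.43  0.16 -0.54  0.86] [579.5 159.   22.2] [-17.6  -1.9   6.5] [-0.57  4.72 -0.15] turn0 [ 0.011 -0.004  0.001]
top origin [653.6 161.2] yaw -0.005 size [ 82.  150.5]
scene origin [654.7 162.6] yaw -0.006 size [ 82.8 150.3]
```

View pics/t3.png

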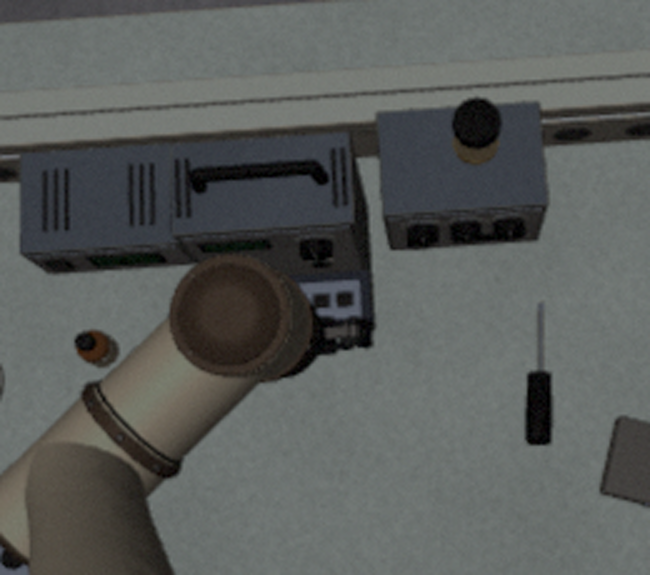

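The supply is entering the bay nearly square and centred, neighbours and bottle in place. Pushing straight on.

```bash
python3 -m jog '[[[0.04,0,0],[0,0,0],-1],[[0.08,0,0],[0,0,0],-1],[[0.12,0,0],[0,0,0],-1],[[0.16,0,0],[0,0,0],-1],[[0.2,0,0],[0,0,0],-1],[[0.24,0,0],[0,0,0],-1],[[0.28,0,0],[0,0,0],-1],[[0.32,0,0],[0,0,0],-1],[[0.36,0,0],[0,0,0],-1],[[0.4,0,0],[0,0,0],-1],[[0.43,0,0],[0,0,0],-1],[[0.45,0,0],[0,0,0],-1]]'; python3 m.py
```

```text
clock: 8.85
position: [625.0, 160.4, 22.2]
ee_rot: [0.998, 0.0, 0.056, 0.011]
contact_force: [-16.7, 0.1, 6.2]
gripper_width: 85.6
grasp_force: 8.6
joints [ 0.54  0.58 -0.3   0.13 -0.6   0.93] [625.  160.4  22.2] [-16.7   0.1   6.2] [-0.04  4.81 -0.06] turn0 [ 0.01  -0.004  0.   ]
top origin [698.5 162.9] yaw 0.003 size [ 81.9 150.9]
scene origin [699.3 164. ] yaw 0.013 size [ 83.6 151.1]
```

```bash
python3 -m jog '[[[0.01,0,0],[0,0,0],-1],[[0.02,0,0],[0,0,0],-1],[[0.03,0,0],[0,0,0],-1],[[0.04,0,0],[0,0,0],-1],[[0.05,0,0],[0,0,0],-1]]'; python3 -m jog '[[[0.01,0,0],[0,0,0],-1],[[0.02,0,0],[0,0,0],-1]]'
```

```text
clock: 9.45
position: [629.7, 160.5, 22.2]
ee_rot: [0.998, 0.0, 0.056, 0.011]
contact_force: [-17.2, -0.3, 6.5]
gripper_width: 85.4
grasp_force: 8.5
clock: 9.65
position: [631.7, 160.5, 22.2]
ee_rot: [0.998, 0.0, 0.056, 0.011]
contact_force: [-16.9, 0.7, 5.8]
gripper_width: 85.5
grasp_force: 8.5
```

```bash
python3 -m jog '[[[0.01,0,0],[0,0,0],-1],[[0.02,0,0],[0,0,0],-1]]';python3 -m jog '[[[0.01,0,0],[0,0,0],-1],[[0.02,0,0],[0,0,0],-1]]'; python3 m.py
```

```text
clock: 9.85
position: [632.7, 160.5, 22.2]
ee_rot: [0.998, 0.0, 0.055, 0.011]
contact_force: [-23.0, 1.6, 10.5]
gripper_width: 85.5
grasp_force: 11.5
clock: 10.05
position: [632.7, 160.4, 22.1]
ee_rot: [0.999, 0.0, 0.053, 0.012]
contact_force: [-29.0, 4.4, 14.9]
gripper_width: 85.4
grasp_force: 14.7
joints [ 0.53  0.6  -0.28  0.13 -0.62  0.94] [632.7 160.4  22.1] [-29.    4.4  14.9] [1.06 7.82 0.06] turn0 [ 0.011 -0.006  0.   ]
top origin [706.6 162.7] yaw 0.001 size [ 82.1 150.3]
scene origin [706. 164.] yaw -0.008 size [ 81.9 150.7]
```

It has met the trunking. Backing off straight.

```bash
python3 -m jog '[[[-0.02,0,0],[0,0,0],-1],[[-0.05,0,0],[0,0,0],-1],[[-0.1,0,0],[0,0,0],-1],[[-0.25,0,0],[0,0,0],-1],[[-0.5,0,0],[0,0,0],-1],[[-0.8,0,0],[0,0,0],-1],[[-1,0,0],[0,0,0],-1],[[-1,0,0],[0,0,0],-1],[[-1,0,0.3],[0,0,0],-1],[[-1,0,0.6],[0,0,0],-1],[[-1,0,1],[0,0,0],-1],[[-1,0,1],[0,0,0],-1]]'; python3 m.py pics/t4.png 640; python3 - <<'E'
from h import *; from bench import *
for n,w in(("before",cloud(np.load("top0.npz"))),("now",cloud(get_image("top")))):
    for b,z in(((140,155,225,225),(85,105)),((285,140,365,215),(130,147))):
        p=w[b[1]:b[3],b[0]:b[2]].reshape(-1,3);p=p[(p[:,2]>z[0])&(p[:,2]<z[1])&(p[:,0]<765)&(p[:,0]>655)]
        print(n,np.percentile(p[:,:2],[1,50,99],axis=0).round(1).tolist())
E
```

```text
clock: 11.35
position: [549.5, 167.1, 132.3]
ee_rot: [0.997, 0.002, 0.072, 0.003]
contact_force: [0.9, 0.1, 1.2]
gripper_width: 85.5
grasp_force: 0.0
joints [ 0.62  0.33 -0.41  0.13 -0.72  0.86] [549.5 167.1 132.3] [0.9 0.1 1.2] [-0.    0.19 -0.02] turn0 [ 0.003  0.011 -0.002]
top origin [707.3 162.7] yaw 0.003 size [ 83.1 150.6]
scene origin [706.3 163.9] yaw 0.003 size [ 82. 150.]
before [[669.5, 257.3], [715.0, 330.9], [764.0, 405.1]]
before [[667.7, -81.0], [707.5, 1.9], [763.7, 65.7]]
now [[669.4, 257.7], [713.4, 332.6], [763.9, 405.2]]
now [[667.7, -81.2], [707.3, 2.1], [763.8, 65.8]]
```

View pics/t4.png

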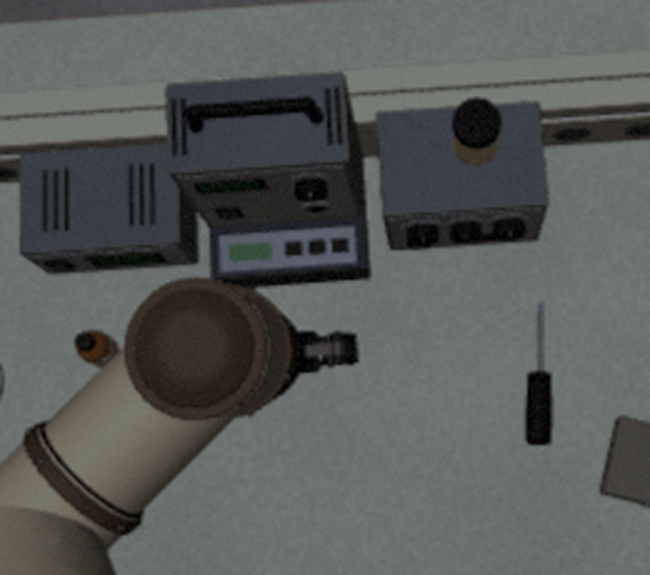

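The supply stands square against the trunking, centred in the bay, with the hand clear and everything else in place.

```bash
python3 -c "
from bench import *
print(job_done())"
```

```text
the job is handed in; nothing more can be done
None
```

I pushed the supply back until it met the trunking and handed the job in at about 11.5 s: by my measurements it stands within about 2 mm of the middle of the bay and square to within 0.01 rad. The two neighbours measured where they began, and the small things in view looked undisturbed. No verdict was returned.

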